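Draw a watch on its sled through the tunnel demagnetiser

TASK

Demagnetise the watch: slide its wooden sled along the deck, without lifting it, through the white tunnel from the flared side and right out of the other side, then on until the front of the sled holds the orange sprung plunger roughly half-way in - never push the plunger to the end of its travel. Leave the sled and plunger like that, with the watch still lying in its pocket, and do not disturb the loose things around or on the machine.

Things in the scene. Friction and masses are not known exactly. Their poses are not given: they have to be found in the camera images.
- runway: Fixed tunnel demagnetiser. Origin: on the bench under the tunnel's centre; z up, the sled travels to its -y. Grey deck 150 mm wide (x), top at z = 12 mm, from y +330 to -360 mm. White tunnel y +35 to -35 mm, 140 mm wide; passage 76 mm wide, 48 mm high above the deck; roof top at z = 74 mm. A gripper does not fit in the passage.
- mouth (a point): Middle of the tunnel's entry mouth, at deck height (runway y = +35 mm). Aluminium guide rails, 14 mm high above the deck, are 76 mm apart from 10 mm before this mouth through to the far end; before that they flare, to 133 mm apart 110 mm before the mouth, and stay so.
- exit (a point): Middle of the tunnel's exit on the far side, at deck height (runway y = -35 mm). The end-stop with the plunger is beyond it.
- sled: Loose sled, about 0.4 to 0.7 kg, on the deck on the entry (+y) side. Origin: centre of its underside; z up, -y end goes first. Dark wood board 70 mm wide (x), 180 long (y), 10 thick. At each end an upright brass bar 56 wide (x), 8 thick (y), outer face flush with the board's end, top 40 mm above the underside. In the middle a pocket, 62 mm square outside, rims 6 mm high.
- front (a point): Middle of the outer face of the sled's front (-y) brass bar, 25 mm above the sled's underside: the spot that meets the plunger.
- watch: Steel wristwatch head without a strap, 41 mm across, 12 mm high, lying loose, dial up, in the sled's pocket. Origin: centre of its underside.
- plunger (a joint): Orange sprung plunger (cap 25 mm across, 37 mm above the bench, facing +y) on a black block on the deck's centre line. Where the block is clamped varies and is not reported (cap face at runway y -235 to -295 mm): see or feel it. Value: m pushed in towards -y; 0 out, 0.023 hard end. Spring 1 to 1.9 N, less than the sled's friction: the sled stays where it is left.
- loupe: Black eye loupe, 31 mm in diameter, 26 mm high, standing on the tunnel's roof (top at about 100 mm above the bench); leave alone. Origin: centre of its underside.
- oil_pot: Red oil pot, 40 mm in diameter, 32 mm high, beside the deck; leave alone. Origin: centre of its underside.
- dish: White ceramic dish, 76 mm in diameter, 22 mm high, beside the deck; leave alone. Origin: centre of its underside.
- jar: Amber jar with a black cap, 48 mm in diameter, 50 mm high, beside the deck; leave alone. Origin: centre of its underside.
- holder: Brass ring (movement holder), 44 mm in diameter, 14 mm high, beside the deck; leave alone. Origin: centre of its underside.
- screwdriver: Yellow-handled screwdriver, 130 mm long, lying beside the deck; leave alone. Origin: on its underside, about its middle.
Things that resemble listed ones, but are neither listed nor needed, are in the scene too. There is more than one size of the sled; the one meant has the size given above.

How it is judged:
On the way, in this order (a step that is already met when the one before it is completed fails the run):
1. the front of the sled comes out of the far side of the tunnel (15 mm or more), with the sled lying on the deck in the passage (x of sled in the frame of runway between -0.012 and 0.012 m and z of sled in the frame of runway between 0.008 and 0.019 m and y of sled in the frame of runway below 0.04 m), for 0.05 s.
2. the whole sled is out on the far side, lying on the deck between the rails (x of sled in the frame of runway between -0.012 and 0.012 m and z of sled in the frame of runway between 0.008 and 0.019 m and y of sled in the frame of runway below -0.125 m), for 0.05 s.
At the end, for the whole second after the job is handed in: The sled lies flat on the deck between the rails (within 12 mm of the centre line), wholly out of the tunnel on the far side, at rest, and holds the plunger in by 6 to 17 mm of its 23 mm; the watch lies flat in the pocket (within 12 mm of the sled's centre) (all of step 2 and value of joint plunger between 0.006 and 0.017 m and angle between sled's own z axis and vertical below 0.05 rad and horizontal distance between watch and sled below 0.012 m and z of watch in the frame of sled below 0.015 m and angle between watch's own z axis and vertical below 0.1 rad and linear speed of sled below 0.01 m/s); the robot touches nothing.
It fails at once if the sled is lifted (its origin more than 15 mm above the deck) (z of sled in the frame of runway above 0.027 m).
It fails at once if the plunger is pushed to the end of its travel (more than 21 mm) (value of joint plunger above 0.021 m).
It fails at once if a loose bystander (loupe, oil pot, dish, jar, holder, screwdriver) is moved more than 20 mm (distance of any of loupe, oil_pot, dish, jar, holder, screwdriver from where it was at the start of the episode above 0.02 m).
It also fails if it takes over 64 s, if anything falls off the work surface, if the arm or the gripper's body presses on something with over 40 N, if the wrist force passes 120 N, or if a joint passes its speed limit or range.

ROBOT

A 6-joint arm with a two-finger parallel gripper is mounted at the origin on the work surface. World frame = base frame: x ahead of the robot, y to its left, z up, the work surface at z = 0. Lengths are in m, angles in rad, forces in N, time in s.
With the tool pointing down it reaches from about 0.35 to 0.775 m from the base axis. Payload 7.3 kg.
Tool frame: the origin (TCP) lies midway between the tips of the shut fingers; the grasp point (between the pads) lies tcp_to_grasp behind it (tcp_to_grasp is the distance from the TCP to the grasp point, in m); z points along the fingers, y is the direction in which the jaws open and shut (so a half turn about z gives the same grasp; the last joint's range is limited). The gripper opens to 92 mm and grips with 3 to 60 N. Pads are 19 mm wide; open, the fingers measure 130 mm over their backs; the gripper's body (75 mm by 190 mm) begins 47 mm behind the grasp point.
Start: joints at [-1.267, 0.342, 1.524, -0, 1.275, -0.146], TCP at [0.228, -0.473, 0.227] pointing down, gripper open.
Joint ranges: [-2.53, 2.53], [-0.77, 2.02], [0.04, 2.7], [-1, 4.14], [0.28, 2.66], [-3.11, 3.11]. Speed limits (rad/s): [2.57, 2.57, 3.14, 3.14, 3.14, 3.14].

INTERFACE

Orientations are given as a rotation vector (axis times angle).
In Python, from rig import * gives the robot as it stands.
- The arm moves only by the shell command python3 -m handwheel 'ROWS' [FORCE]. ROWS is JSON, a list that holds one entry, the list of rows, each a list of 7 numbers: the shift along the tool's x, y, z in m, then the turn, a rotation vector about the tool's x, y, z in degrees, then the closure, from 0 (fully open) to 1 (shut). A call has exactly 5 rows; each row shifts and turns the commanded pose from where the row before left it, along the tool's axes as they then stand; what a row does not reach is not made up. A row lasts 1/12 s, in which the tool goes at most 41.7 mm and 7.16 degrees, less where a joint would pass 70% of its speed; a pose out of reach is approached as far as the arm can. A call is refused whole if a number of a shift passes 0.0417 or a number of a turn 7.16, either way. A call with a gripper value outside its range is refused whole. The fingers move at their own pace and stop on an object; FORCE is the grip in N (left out, the last holds). Time passes only in rows, so rows that do not move let the fingers close, or fill a call up. It gives the time, the measured TCP pose, the force and the opening at its end, in the units of the state.
- state(): the state, without advancing time (a new reading comes with each control period).
- camera(name): name is "scene" or "top" or "wrist"; returns the picture (384x512x3 uint8, red, green, blue); there is no depth.
- get_calibration(name): a dict with "fx", "fy", "cx", "cy" (pixels), "R" (3x3) and "t" (3): a world point X has camera coordinates R X + t. Camera axes: x right, y down, z forward; pixel columns grow to the right and rows downward; lengths in m; the calibration is good to about 2 mm. A picture is of the moment at which its call begins: read the wrist's pose just before it. get_calibration takes no time and is no camera call; for the wrist camera it gives the pose at the moment of the call.
- hand_in(): hands the job in, once; it reports no verdict.
Trained networks look in the newest picture that a camera, given by its name, has taken for a name from the list of things; names that differ only in an ending like _2 or _b are one class to them, and where a whole thing is asked for, a point or a joint stands for the part that bears it (a point fixed in the world has none). Each returns a list of dicts, best first, with "p" (0 to 1); they miss things now and then, are a little off and sometimes report something else, mostly with a low value. They report only what shows in the picture. A call takes as long as a camera call. They do not tell look-alikes from the thing itself.
- recognise(camera, label): "box" ([left, top, right, bottom] in pixels, round what is visible of it).
- silhouettes(camera, label): "pixels" (384x512 bool, what is visible of it) and "box" ([left, top, right, bottom] in pixels, round what is visible of it).
- landmark_of(camera, label): "position" ([column, row] in pixels: a listed point, or the origin of a listed thing).
The state is a dict: "t": time; "q": joint angles; "dq": joint speeds; "joint_torque": joint torques, N m; "tcp_pos": TCP position; "tool_rot": TCP orientation; "force": force on the tool from outside, world axes, zero at the start; "torque": the same for the moment, N m; "grip_width": opening from 0.0 (shut) to 1.0 (fully open).
Only numpy, scipy, OpenCV 4.12 (cv2) and the standard library are available. Lean on these libraries where they do the work, as an engineer would, in place of code of your own. Each camera call takes 0.05 s, during which the arm holds its last target.

## Working session

There is one attempt and no reset: what is moved stays moved. The work goes in short steps, Python scripts to look and compute and a shell command to move; the robot and the scene stay as the last step left them, time stands still between calls to the robot, and variables do not carry over. Pictures are saved under pics/ and viewed, and the job is handed in when it is done.

```bash
mkdir -p pics; ls; python3 - <<'E'
from rig import *
import cv2
s=state(); print(s)
for n in ["scene","top","wrist"]:
    im=camera(n); cv2.imwrite(f"pics/{n}0.png",im[:,:,::-1]); c=get_calibration(n); print(n,c)
    for l in ["sled","runway","plunger","watch"]:
        try: print(n,l,[(round(d['p'],2),[round(x) for x in d['box']]) for d in recognise(n,l)][:4])
        except Exception as e: print(l,e)
    for l in ["mouth","exit","front","sled","watch","runway"]:
        try: print(n,l,[(round(d['p'],2),[round(x,1) for x in d['position']]) for d in landmark_of(n,l)][:4])
        except Exception as e: print(l,e)
E
```

```text
pics
{'t': 0.0, 'q': array([-1.26698493e+00,  3.42746650e-01,  1.52501731e+00, -5.34676158e-05,
        1.27539162e+00, -1.45980350e-01]), 'dq': array([ 6.09951170e-04,  1.02856161e-03, -3.96809071e-04,  1.28693820e-03,
       -2.25350320e-03,  5.95044390e-05]), 'joint_torque': array([-2.78480002e-03, -4.31240165e+01, -2.44228703e+01,  7.15701445e-02,
        5.59077621e-02, -1.13612714e-04]), 'tcp_pos': array([ 0.22814967, -0.47238197,  0.22603244]), 'tool_rot': array([-3.06095860e+00, -7.00267754e-01,  2.73484071e-04]), 'force': array([0.78480707, 0.63184499, 0.68723601]), 'torque': array([ 0.04246136,  0.01903639, -0.07730426]), 'grip_width': 1.0030291597299956}
scene {'fx': 413.9115995385508, 'fy': 413.9115995385508, 'cx': 256.01463655297255, 'cy': 193.99748208459408, 'R': array([[ 0.23718193,  0.97145171, -0.00512928],
       [ 0.6337886 , -0.15873799, -0.75704311],
       [-0.73624503,  0.17630607, -0.6533448 ]]), 't': array([-0.15179783, -0.28597175,  1.45718145])}
scene sled [(0.82, [332, 139, 362, 165]), (0.8, [378, 191, 432, 233]), (0.6, [256, 180, 326, 206]), (0.41, [66, 1
[... 1282 characters left out ...]
, (0.71, [239.9, 213.4])]
top sled [(0.7, [98.8, 181.4]), (0.57, [207.9, 211.5]), (0.57, [117.0, 297.2])]
top watch [(0.54, [204.1, 211.6])]
top runway [(0.64, [285.7, 218.1])]
wrist {'fx': 290.15455115467154, 'fy': 290.15455115467154, 'cx': 255.22071880449, 'cy': 194.04278984886957, 'R': array([[ 4.34732214e-01, -9.00559340e-01,  8.81672955e-04],
       [-8.67987599e-01, -4.18747343e-01,  2.66923566e-01],
       [-2.40011313e-01, -1.16805554e-01, -9.63717299e-01]]), 't': array([-0.52624862, -0.03305116,  0.38974785])}
wrist sled []
wrist runway [(0.89, [166, 2, 300, 69])]
wrist plunger []
wrist watch []
wrist mouth []
wrist exit []
wrist front []
wrist sled []
wrist watch []
wrist runway []
```

```bash
python3 - <<'E'
import cv2
for n in ["scene","top","wrist"]:
    im=cv2.imread(f"pics/{n}0.png"); cv2.imwrite(f"pics/{n}0b.png",cv2.resize(im,(800,600),interpolation=cv2.INTER_CUBIC))
E
```

```text
(no output)
```

View pics/scene0b.png

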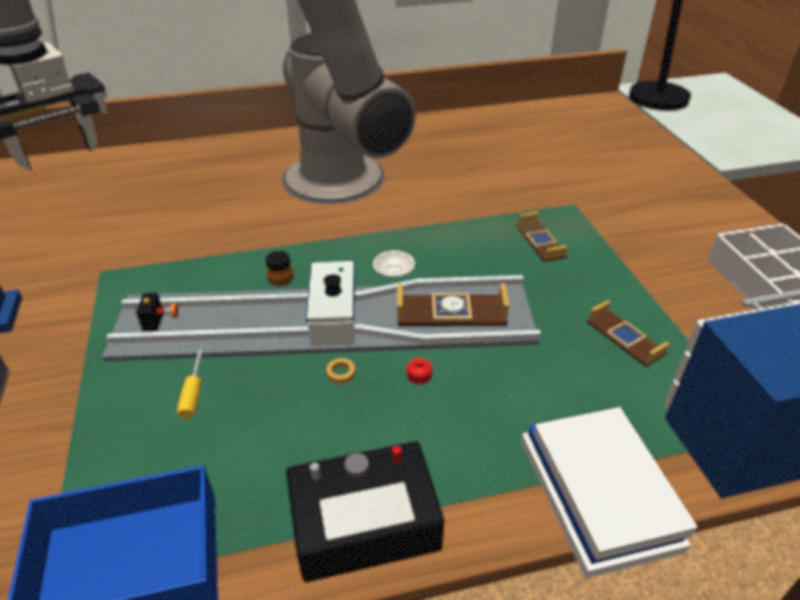

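View pics/top0b.png

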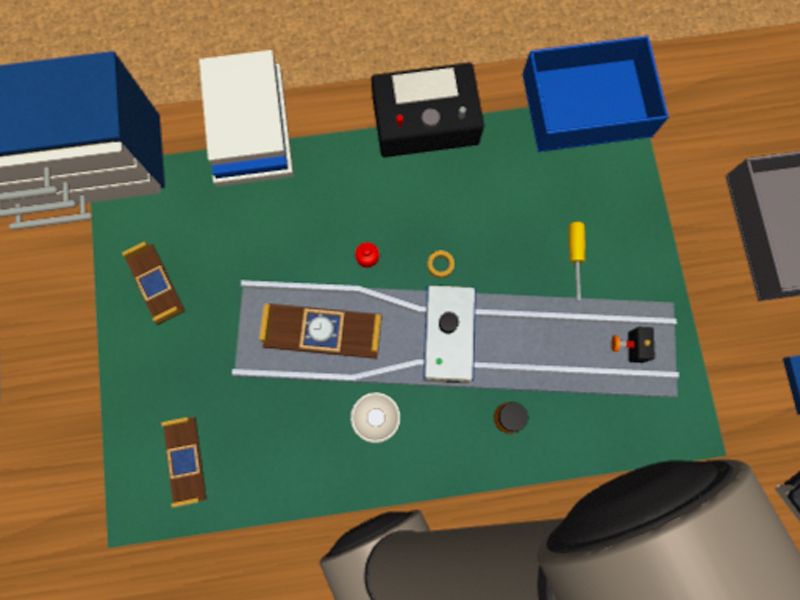

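View pics/wrist0b.png

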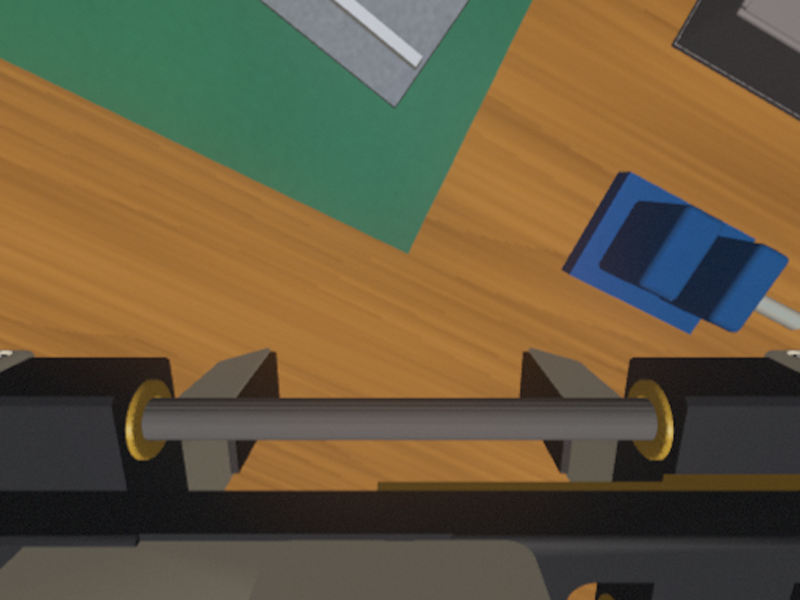

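The scene view shows the runway lying across the mat with the right-sized sled (watch in it) at about (452,308) in the enlarged picture, and the plunger at (170,310). The top view shows the sled at (320,330), the tunnel at (450,333) and the plunger cap at (615,343). The two smaller sleds are lookalikes. Next I'll fit poses from the top camera.

```bash
cat > h.py <<'E'
import numpy as np, cv2
from scipy.optimize import least_squares
def ray(c,uv,z):
    R=np.array(c['R']);t=np.array(c['t']);o=-R.T@t
    d=R.T@np.array([(uv[0]-c['cx'])/c['fx'],(uv[1]-c['cy'])/c['fy'],1]); return o+d*(z-o[2])/d[2]
def proj(c,P):
    P=np.atleast_2d(P);q=P@np.array(c['R']).T+np.array(c['t']);return np.c_[c['fx']*q[:,0]/q[:,2]+c['cx'],c['fy']*q[:,1]/q[:,2]+c['cy']]
def pose(p,L):
    L=np.atleast_2d(np.array(L,float));c,s=np.cos(p[2]),np.sin(p[2]);return np.c_[p[0]+c*L[:,0]-s*L[:,1],p[1]+s*L[:,0]+c*L[:,1],L[:,2]]
def inv(p,W):
    W=np.atleast_2d(np.array(W,float));c,s=np.cos(p[2]),np.sin(p[2]);d=W[:,:2]-p[:2];return np.c_[c*d[:,0]+s*d[:,1],-s*d[:,0]+c*d[:,1],W[:,2]]
E
python3 - <<'E'
from rig import *
from h import *
import rig; print([n for n in dir(rig) if not n.startswith('_')]); print(getattr(rig,'tcp_to_grasp',None))
c=get_calibration('top')
for n,uv in dict(A=(243,283),B=(233,375),C=(676,302),D=(677,396)).items(): print(n,ray(c,np.array(uv)*.64,.012).round(4))
for n,uv in dict(mouth=(273.6,216.4),exit=(300.8,217.7)).items(): print(n,ray(c,uv,.012).round(4))
for n,uv in dict(sled=(207.9,211.5),watch=(204.1,211.6)).items(): print(n,ray(c,uv,.012 if n=='sled' else .022).round(4))
print('front',ray(c,(239.9,213.4),.037).round(4))
im=camera('top'); cv2.imwrite('pics/crop.png',cv2.resize(im[165:270,140:445],(800,275),interpolation=cv2.INTER_CUBIC)[:,:,::-1])
E
```

```text
['Unreachable', 'camera', 'get_calibration', 'hand_in', 'landmark_of', 'recognise', 'silhouettes', 'state', 'tcp_to_grasp']
0.0188
A [0.6126 0.2322 0.012 ]
B [0.4676 0.2616 0.012 ]
C [ 0.4836 -0.4503  0.012 ]
D [ 0.3375 -0.4179  0.012 ]
mouth [ 0.4821 -0.0479  0.012 ]
exit [ 0.4694 -0.1139  0.012 ]
sled [0.5173 0.1112 0.012 ]
watch [0.5165 0.1196 0.022 ]
front [0.4972 0.0333 0.037 ]
```

View pics/crop.png

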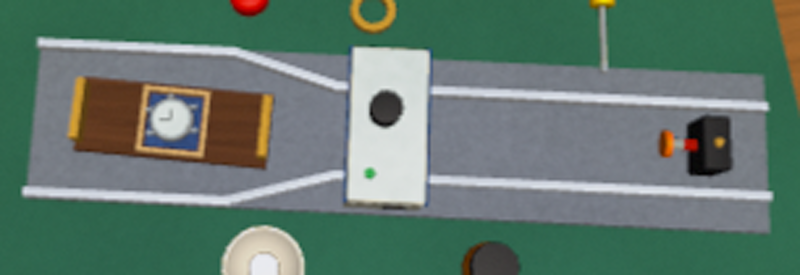

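```bash
python3 - <<'E'
from rig import *
from h import *
c=get_calibration('top'); k=.38125
cr=lambda u,v:np.array([140+u*k,165+v*k])
# local points, image
pts=[((75,-360,12),cr(765,73)),((-75,-360,12),cr(769,231)),((70,35,74),cr(352,47)),((70,-35,74),cr(431,50)),((-70,-35,74),cr(427,207)),((-70,35,74),cr(346,204)),
 ((66.5,330,26),cr(39,42)),((-66.5,330,26),cr(24,191)),((38,-360,26),cr(768,105)),((-38,-360,26),cr(771,195))]
L=np.array([p[0] for p in pts])/1e3; I=np.array([p[1] for p in pts])
f=lambda p:(proj(c,pose(p,L))-I).ravel()
r=least_squares(f,[.475,-.08,.2],loss='soft_l1',x_scale=[.01,.01,.02]); rw=r.x
print(rw,f(rw).reshape(-1,2).round(1).tolist())
# sled: bar top corners z=.052; board
pts=[((28,90,52),cr(76,75)),((-28,90,52),cr(67,138)),((28,-90,52),cr(272,95)),((-28,-90,52),cr(265,157)),((35,-90,22),cr(268,94)),((-35,-90,22),cr(265,167)),((35,82,22),cr(85,78)),((-35,82,22),cr(76,150))]
L2=np.array([p[0] for p in pts])/1e3; I2=np.array([p[1] for p in pts])
g=lambda p:(proj(c,pose(p,L2))-I2).ravel()
sl=least_squares(g,[.517,.11,.2],loss='soft_l1',x_scale=[.01,.01,.02]).x
print(sl,g(sl).reshape(-1,2).round(1).tolist())
print('sled in rw',inv(rw,[[sl[0],sl[1],0]]).round(4),np.degrees(sl[2]-rw[2]))
cap=ray(c,cr(663,143),.045); print('cap',inv(rw,[cap]))
print('capface',inv(rw,[ray(c,cr(659,143),.0495),ray(c,cr(659,143),.037)]))
np.save('rw.npy',rw);np.save('sl.npy',sl)
for n in ['loupe']:
  print(landmark_of('top',n)[:2])
# overlay
im=np.ascontiguousarray(camera('top')[:,:,::-1]); im=cv2.resize(im,None,fx=3,fy=3,interpolation=cv2.INTER_CUBIC)
def poly(p,P,col):
    q=((proj(c,pose(p,np.array(P)/1e3))+.5)*3-.5).round().astype(int); cv2.polylines(im,[q],True,col,1)
poly(rw,[(75,330,12),(75,-360,12),(-75,-360,12),(-75,330,12)],(0,0,255))
poly(rw,[(70,35,74),(70,-35,74),(-70,-35,74),(-70,35,74)],(0,0,255))
poly(rw,[(38,-35,26),(38,-360,26),(-38,-360,26),(-38,-35,26)],(0,255,255))
poly(sl,[(35,90,22),(35,-90,22),(-35,-90,22),(-35,90,22)],(0,255,0))
for s in(1,-1): poly(sl,[(28,s*90,52),(28,s*82,52),(-28,s*82,52),(-28,s*90,52)],(255,0,255))
cv2.imwrite('pics/ov1.png',cv2.resize(im[495:810,420:1335],(800,275),interpolation=cv2.INTER_AREA))
E
```

```text
[ 0.47695787 -0.07846446 -0.18487879] [[-0.7, 0.3], [0.4, 0.5], [-0.1, -0.2], [-0.6, -0.1], [-0.2, -0.5], [0.2, -0.7], [-0.9, 2.6], [-0.2, -0.5], [1.1, 1.7], [1.4, -1.6]]
[ 0.51659665  0.11609104 -0.23529137] [[-0.7, 0.8], [-0.5, -0.2], [-0.8, 0.0], [-0.5, -0.5], [1.3, -0.1], [-0.4, 0.3], [1.8, -0.3], [1.5, 0.2]]
sled in rw [[0.0032 0.1985 0.    ]] -2.8884278701431914
cap [[-0.00104615 -0.25230665  0.045     ]]
capface [[-1.93488419e-03 -2.47222288e-01  4.95000000e-02]
 [ 9.92760194e-05 -2.51229965e-01  3.70000000e-02]]
[{'position': [284.0, 207.5], 'p': 0.67}]
```

View pics/ov1.png

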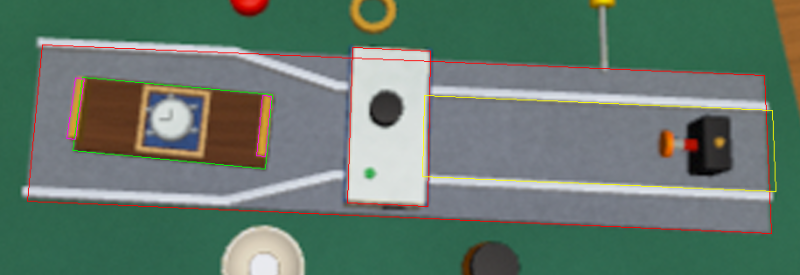

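```bash
cat >> h.py <<'E'
from scipy.spatial.transform import Rotation as Ro
def plan(s,target,yaw_tooly):
    """delta in current tool axes to target TCP; turn about tool z so tool y has world yaw yaw_tooly mod pi"""
    R=Ro.from_rotvec(s['tool_rot']).as_matrix()
    a=np.arctan2(R[1,1],R[0,1]); d=(yaw_tooly-a+np.pi/2)%np.pi-np.pi/2
    return R,(R.T@(np.array(target)-s['tcp_pos'])), -np.degrees(d)*1.0
E
python3 - <<'E'
from rig import *
from h import *
s=state(); sl=np.load('sl.npy')
rb=pose(sl,[0,.086,0])[0]; print(rb)
R,d,t=plan(s,[rb[0],rb[1],.033],sl[2]); print(R.round(3)); print(d.round(4),t, s['q'])
print(get_calibration('wrist')['t'])
E
```

```text
[0.53664552 0.19972144 0.        ]
[[ 0.901  0.435  0.   ]
 [ 0.435 -0.901 -0.   ]
 [-0.     0.    -1.   ]]
[ 0.5701 -0.4716  0.1937] -50.748162718242 [-1.26699714e+00  3.42011745e-01  1.52408993e+00  1.66404922e-06
  1.27535845e+00 -1.45983729e-01]
[-0.526248   -0.03305104  0.38974784]
```

```bash
python3 -m handwheel '[[[0,0,0,0,0,-5.07,0],[0,0,0,0,0,-5.07,0],[0,0,0,0,0,-5.07,0],[0,0,0,0,0,-5.07,0],[0,0,0,0,0,-5.07,0]]]' 20
python3 -m handwheel '[[[0,0,0,0,0,-5.07,0],[0,0,0,0,0,-5.07,0],[0,0,0,0,0,-5.07,0],[0,0,0,0,0,-5.07,0],[0,0,0,0,0,-5.08,0]]]'
python3 - <<'E'
from rig import *
from h import *
s=state(); sl=np.load('sl.npy')
rb=pose(sl,[0,.086,0])[0]
R,d,t=plan(s,[rb[0],rb[1],.15],sl[2]); print(R.round(3)); print(d.round(4),t)
E
```

```text
t: 2.22
tcp_pos: [0.2283, -0.4728, 0.2267]
tool_rot: [2.831, 1.362, 0.0]
force: [0.5, -0.6, 0.3]
grip_width: 1.003
t: 2.63
tcp_pos: [0.2283, -0.4728, 0.2267]
tool_rot: [2.463, 1.95, -0.0]
force: [1.1, -0.1, -1.7]
grip_width: 1.001
[[ 0.229  0.973  0.   ]
 [ 0.973 -0.229 -0.   ]
 [-0.     0.    -1.   ]]
[0.7253 0.1458 0.0767] 0.21560930518894414
```

```bash
for i in 1 2 3 4; do :; done
python3 -m handwheel '[[[0.036,0.0073,0,0,0,0,0],[0.036,0.0073,0,0,0,0,0],[0.036,0.0073,0,0,0,0,0],[0.036,0.0073,0,0,0,0,0],[0.036,0.0073,0,0,0,0,0]]]' | head -2
python3 -m handwheel '[[[0.036,0.0073,0,0,0,0,0],[0.036,0.0073,0,0,0,0,0],[0.036,0.0073,0,0,0,0,0],[0.036,0.0073,0,0,0,0,0],[0.036,0.0073,0,0,0,0,0]]]' | head -2
python3 -m handwheel '[[[0.036,0.0073,0,0,0,0,0],[0.036,0.0073,0,0,0,0,0],[0.036,0.0073,0,0,0,0,0],[0.036,0.0073,0,0,0,0,0],[0.036,0.0073,0,0,0,0,0]]]' | head -2
python3 -m handwheel '[[[0.036,0.0073,0,0,0,0,0],[0.036,0.0073,0,0,0,0,0],[0.036,0.0073,0,0,0,0,0],[0.036,0.0073,0,0,0,0,0],[0,0,0,0,0,0,0]]]'
python3 - <<'E'
from rig import *
from h import *
s=state(); sl=np.load('sl.npy')
rb=pose(sl,[0,.086,0])[0]
R,d,t=plan(s,[rb[0],rb[1],.033],sl[2]); print(R.round(3)); print(d.round(4),t)
c=get_calibration('wrist')
im=np.ascontiguousarray(camera('wrist')[:,:,::-1])
im=cv2.resize(im,None,fx=1.5625,fy=1.5625,interpolation=cv2.INTER_CUBIC)
def poly(p,P,col):
    q=(proj(c,pose(p,np.array(P)/1e3))*1.5625).round().astype(int); cv2.polylines(im,[q],True,col,1)
poly(sl,[(35,90,22),(35,-90,22),(-35,-90,22),(-35,90,22)],(0,255,0))
for q in(1,-1): poly(sl,[(28,q*90,52),(28,q*82,52),(-28,q*82,52),(-28,q*90,52)],(255,0,255))
cv2.imwrite('pics/w1.png',im)
E
```

```text
t: 3.05
tcp_pos: [0.3062, -0.3048, 0.2268]
t: 3.47
tcp_pos: [0.3838, -0.1382, 0.227]
t: 3.88
tcp_pos: [0.4615, 0.0286, 0.2269]
t: 4.3
tcp_pos: [0.5247, 0.1651, 0.2262]
tool_rot: [-2.463, -1.949, -0.004]
force: [-0.7, -0.7, 0.4]
grip_width: 1.003
[[ 0.23   0.973  0.001]
 [ 0.973 -0.23   0.002]
 [ 0.002  0.001 -1.   ]]
[0.036  0.0035 0.1933] 0.1998508196896824
```

View pics/w1.png

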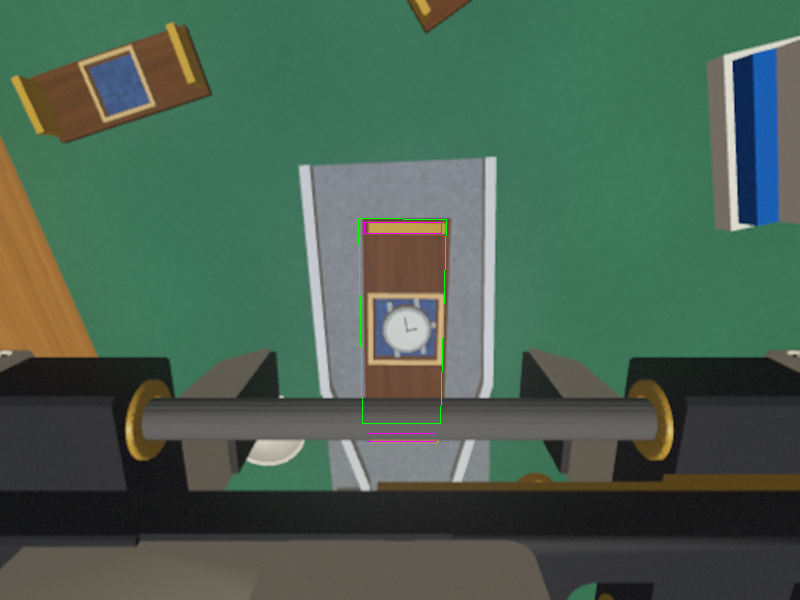

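The wrist view shows the big sled with the watch at (407,328) and its rear bar at (405,228). The fitted outline agrees with the picture to about 1 mm, so I'll descend on the rear bar.

```bash

python3 -m handwheel '[[[0.018,0.0022,0.01,0,0,0.2,0],[0.018,0.0022,0.02,0,0,0,0],[0,0,0.035,0,0,0,0],[0,0,0.035,0,0,0,0],[0,0,0.03,0,0,0,0]]]' | head -2
python3 -m handwheel '[[[0,0,0.03,0,0,0,0],[0,0,0.02,0,0,0,0],[0,0,0.008,0,0,0,0],[0,0,0.005,0,0,0,0],[0,0,0,0,0,0,0]]]'
python3 - <<'E'
from rig import *
from h import *
s=state(); sl=np.load('sl.npy')
rb=pose(sl,[0,.086,0])[0]
R,d,t=plan(s,[rb[0],rb[1],.033],sl[2]); print(R.round(3)); print(d.round(4),t)
for n in ['wrist','scene']:
  im=camera(n)[:,:,::-1]
  if n=='scene': im=im[120:260,200:400]
  cv2.imwrite(f'pics/{n}2.png',cv2.resize(im,(800,560 if n=='scene' else 600),interpolation=cv2.INTER_CUBIC))
E
```

```text
t: 4.77
tcp_pos: [0.535, 0.193, 0.0949]
t: 5.18
tcp_pos: [0.5358, 0.1932, 0.0336]
tool_rot: [-2.471, -1.94, 0.001]
force: [0.0, 0.0, -0.1]
grip_width: 1.001
[[ 0.238  0.971 -0.   ]
 [ 0.971 -0.238 -0.   ]
 [-0.    -0.    -1.   ]]
[ 0.0065 -0.0008  0.0006] -0.26927548265206536
```

View pics/wrist2.png

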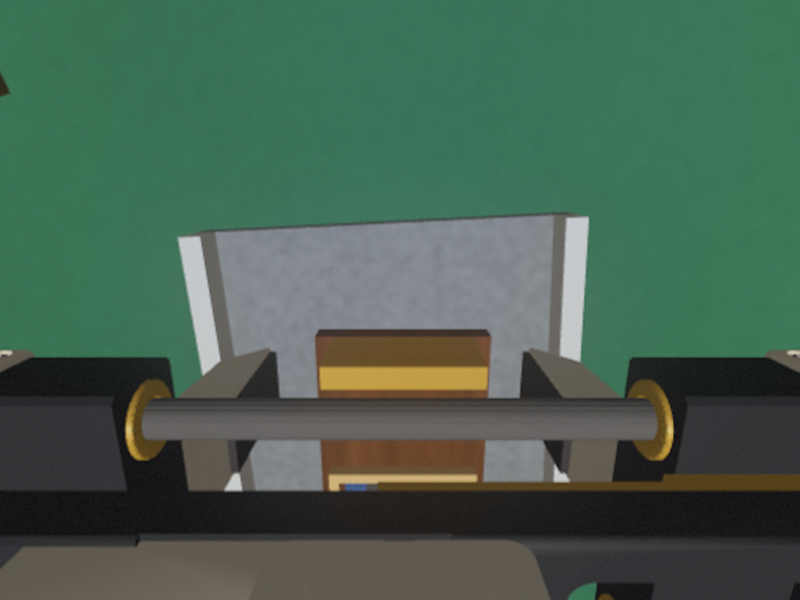

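View pics/scene2.png

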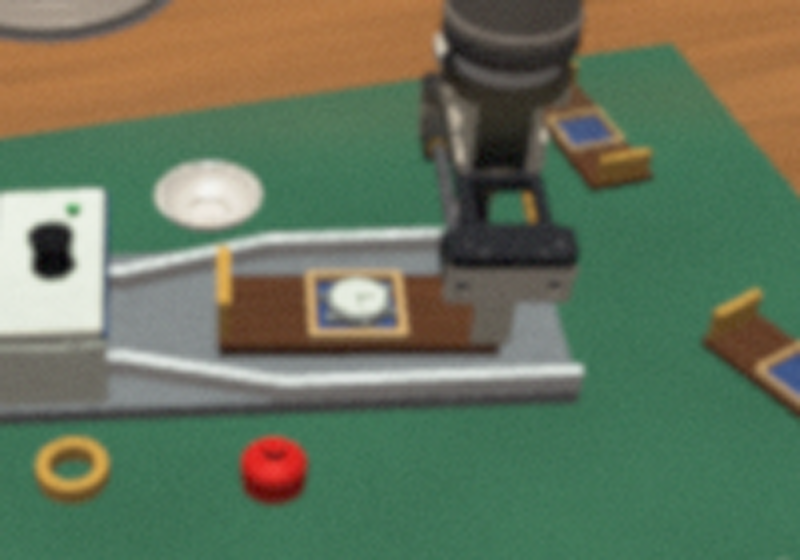

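The wrist view shows the open fingers straddling the rear bar, whose top is at (404,377). The scene view confirms it. I'll move 6.5 mm further back and close.

```bash

python3 -m handwheel '[[[0.0065,0,0,0,0,0,0],[0,0,0,0,0,0,0.2],[0,0,0,0,0,0,0.3],[0,0,0,0,0,0,0.5],[0,0,0,0,0,0,0.6]]]' 20
python3 -m handwheel '[[[0,0,0,0,0,0,0.6],[0,0,0,0,0,0,0.7],[0,0,0,0,0,0,0.8],[0,0,0,0,0,0,0.8],[0,0,0,0,0,0,0.8]]]' 20
python3 - <<'E'
from rig import *
from h import *
s=state(); sl=np.load('sl.npy');rw=np.load('rw.npy')
R,d,t=plan(s,[*pose(rw,[0,.076,0])[0][:2],.033],rw[2]); print(R.round(3)); print(d.round(4),t); print(inv(rw,s['tcp_pos']))
im=camera('wrist')[:,:,::-1]
cv2.imwrite(f'pics/wrist3.png',cv2.resize(im,(800,600),interpolation=cv2.INTER_CUBIC))
E
```

```text
t: 5.7
tcp_pos: [0.5374, 0.2002, 0.034]
tool_rot: [2.47, 1.94, 0.001]
force: [0.6, -0.6, -0.2]
grip_width: 0.761
t: 6.12
tcp_pos: [0.5375, 0.2001, 0.0338]
tool_rot: [2.471, 1.94, 0.001]
force: [1.8, -0.1, -0.3]
grip_width: 0.609
[[ 0.237  0.971  0.   ]
 [ 0.971 -0.237  0.   ]
 [ 0.     0.    -1.   ]]
[-0.2091  0.0031  0.0007] -3.125477211541834
[[0.00834793 0.28495843 0.03376298]]
```

View pics/wrist3.png

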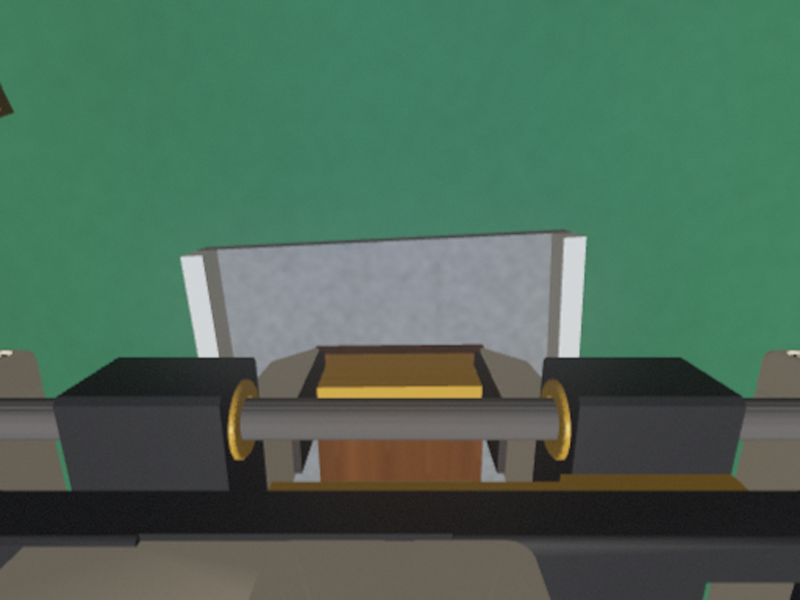

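Gripped (opening 56 mm, matching the bar). Now I'll align the yaw, centre the sled and start pushing.

```bash

python3 -m handwheel '[[[0,-0.001,0,0,0,-0.6,0.8],[0,-0.002,0,0,0,-0.6,0.8],[0,-0.002,0,0,0,-0.7,0.8],[0,-0.002,0,0,0,-0.6,0.8],[0,-0.001,0,0,0,-0.6,0.8]]]'
python3 - <<'E'
from rig import *
from h import *
s=state(); rw=np.load('rw.npy')
R,d,t=plan(s,[*pose(rw,[0,.076,0])[0][:2],.033],rw[2]); print(d.round(4),t); print(inv(rw,s['tcp_pos']))
c=get_calibration('top');im=cv2.resize(np.ascontiguousarray(camera('top')[:,:,::-1]),None,fx=3,fy=3,interpolation=cv2.INTER_CUBIC)
def poly(p,P,col):
    q=((proj(c,pose(p,np.array(P)/1e3))+.5)*3-.5).round().astype(int); cv2.polylines(im,[q],True,col,1)
poly(rw,[(38,45,26),(38,-360,26),(-38,-360,26),(-38,45,26)],(0,255,255))
y=(inv(rw,s['tcp_pos'])[0,1]-.086)*1e3
poly(rw,[(35,y-90,22),(35,y+90,22),(-35,y+90,22),(-35,y-90,22)],(0,255,0))
poly(rw,[(28,y-90,52),(-28,y-90,52),(-28,y-82,52),(28,y-82,52)],(255,0,255))
cv2.imwrite('pics/ov4.png',im[450:850,420:1220])
E
```

```text
t: 6.58
tcp_pos: [0.5293, 0.2019, 0.0338]
tool_rot: [2.416, 2.008, 0.0]
force: [2.0, 0.7, 0.3]
grip_width: 0.607
[-2.092e-01 -1.000e-04  8.000e-04] 0.04429245110888101
[[-4.08501295e-05  2.85215017e-01  3.37633428e-02]]
```

View pics/ov4.png

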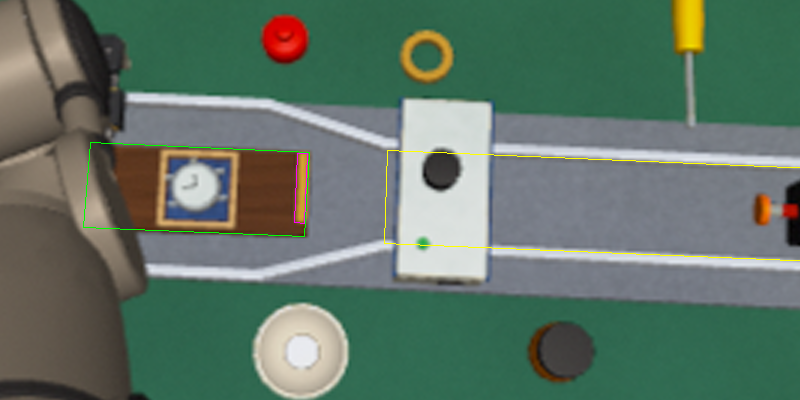

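```bash
python3 - <<'E'
import cv2
im=cv2.imread('pics/ov4.png'); cv2.imwrite('pics/z.png',cv2.resize(im[120:280,240:560],(800,400),interpolation=cv2.INTER_CUBIC))
E
```

```text
(no output)
```

View pics/z.png

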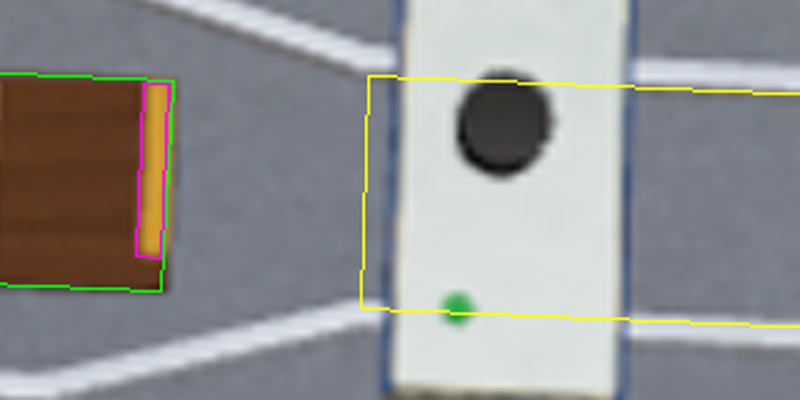

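Comparing rail edges with the fit in the picture, the passage centre lies about 2 mm further to +x than fitted, at (370,186) against the fitted (370,192). I'll shift by 2 mm and advance to just before the narrow rails.

```bash

python3 -m handwheel '[[[-0.005,0.0005,0,0,0,0,0.8],[-0.01,0.0005,0,0,0,0,0.8],[-0.012,0.0005,0,0,0,0,0.8],[-0.012,0.0005,0,0,0,0,0.8],[-0.008,0,0,0,0,0,0.8]]]'
python3 - <<'E'
from rig import *
from h import *
s=state(); rw=np.load('rw.npy'); rw[:2]+=.0018*np.array([np.cos(rw[2]),np.sin(rw[2])]); np.save('rw.npy',rw)
print(inv(rw,s['tcp_pos']))
im=camera('top')[:,:,::-1]
cv2.imwrite('pics/t5.png',cv2.resize(im[180:250,160:320],(800,350),interpolation=cv2.INTER_CUBIC))
E
```

```text
t: 7.05
tcp_pos: [0.5225, 0.1542, 0.0338]
tool_rot: [-2.418, -2.006, 0.0]
force: [0.9, 4.1, 0.2]
grip_width: 0.607
[[2.03304156e-04 2.37034455e-01 3.37675411e-02]]
```

View pics/t5.png

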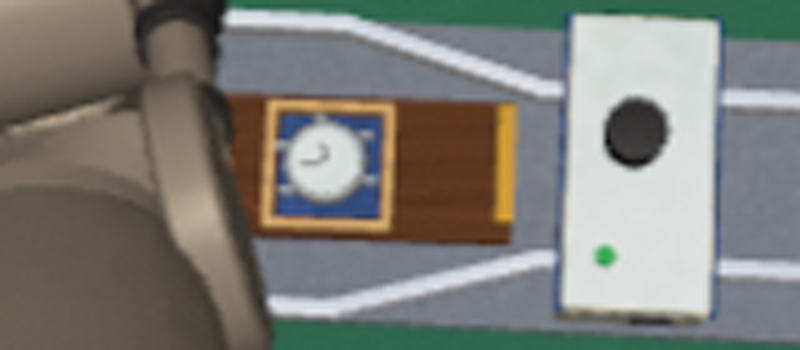

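The sled front, (513,101) to (513,243), sits roughly centred between the rails' inner edges at (545,97) and (545,252). Continuing into the tunnel and watching the force.

```bash

python3 -m handwheel '[[[-0.006,-0.0005,0,0,0,0,0.8],[-0.008,0,0,0,0,0,0.8],[-0.008,0,0,0,0,0,0.8],[-0.008,0,0,0,0,0,0.8],[-0.008,0,0,0,0,0,0.8]]]'
python3 -m handwheel '[[[-0.008,0,0,0,0,0,0.8],[-0.008,0,0,0,0,0,0.8],[-0.008,0,0,0,0,0,0.8],[-0.008,0,0,0,0,0,0.8],[-0.008,0,0,0,0,0,0.8]]]'
python3 - <<'E'
from rig import *
from h import *
s=state(); rw=np.load('rw.npy')
print(inv(rw,s['tcp_pos']),s['force'])
im=camera('top')[:,:,::-1]
cv2.imwrite('pics/t6.png',cv2.resize(im[180:250,190:350],(800,350),interpolation=cv2.INTER_CUBIC))
E
```

```text
t: 7.52
tcp_pos: [0.5152, 0.1174, 0.0337]
tool_rot: [2.417, 2.006, 0.0]
force: [1.2, 5.2, 0.5]
grip_width: 0.605
t: 7.93
tcp_pos: [0.5078, 0.0779, 0.0337]
tool_rot: [2.418, 2.006, -0.0]
force: [0.8, 4.6, 0.4]
grip_width: 0.608
[[-0.0002422   0.15936363  0.03373638]] [0.78399009 4.5959973  0.3700998 ]
```

View pics/t6.png

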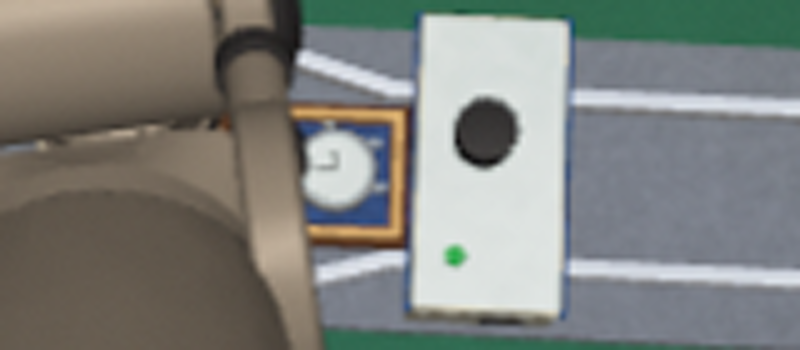

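```bash

python3 -m handwheel '[[[-0.008,0,0,0,0,0,0.8],[-0.008,0,0,0,0,0,0.8],[-0.008,0,0,0,0,0,0.8],[-0.008,0,0,0,0,0,0.8],[-0.008,0,0,0,0,0,0.8]]]'
python3 -m handwheel '[[[-0.008,0,0,0,0,0,0.8],[-0.008,0,0,0,0,0,0.8],[-0.008,0,0,0,0,0,0.8],[-0.008,0,0,0,0,0,0.8],[-0.005,0,0,0,0,0,0.8]]]'
python3 - <<'E'
from rig import *
from h import *
s=state(); rw=np.load('rw.npy')
print(inv(rw,s['tcp_pos']),s['force'])
im=camera('top')[:,:,::-1]
cv2.imwrite('pics/t7.png',cv2.resize(im[180:250,250:410],(800,350),interpolation=cv2.INTER_CUBIC))
E
```

```text
t: 8.4
tcp_pos: [0.5005, 0.039, 0.0338]
tool_rot: [-2.417, -2.006, -0.0]
force: [1.5, 4.9, 1.5]
grip_width: 0.607
t: 8.82
tcp_pos: [0.4935, 0.0024, 0.0337]
tool_rot: [-2.418, -2.006, 0.0]
force: [1.4, 5.4, 1.7]
grip_width: 0.609
[[-0.00043807  0.08251062  0.03369983]] [1.4384805  5.4031677  1.74205609]
```

View pics/t7.png

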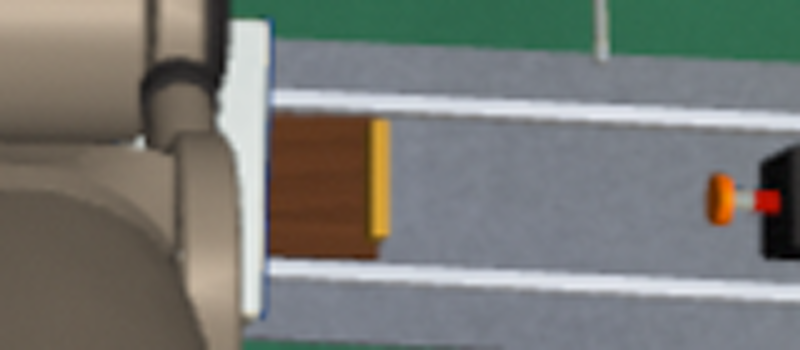

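The front has emerged, with the bar at (380,178) and about 2–3 mm clearance on each side. I'll release, rise over the loupe and go to the front bar.

```bash

python3 -m handwheel '[[[0,0,0,0,0,0,0.5],[0,0,0,0,0,0,0.2],[0,0,0,0,0,0,0],[0,0,0,0,0,0,0],[0,0,-0.02,0,0,0,0]]]'
python3 -m handwheel '[[[0,0,-0.035,0,0,0,0],[0,0,-0.035,0,0,0,0],[0,0,-0.035,0,0,0,0],[0,0,-0.035,0,0,0,0],[0,0,-0.02,0,0,0,0]]]'
python3 -m handwheel '[[[-0.036,0,0,0,0,0,0],[-0.036,0,0,0,0,0,0],[-0.036,0,0,0,0,0,0],[-0.036,0,0,0,0,0,0],[-0.028,0,0,0,0,0,0]]]'
python3 - <<'E'
from rig import *
from h import *
rw=np.load('rw.npy')
s=state(); c=get_calibration('wrist')
print(inv(rw,s['tcp_pos']),s['force'])
im=np.ascontiguousarray(camera('wrist')[:,:,::-1])
im=cv2.resize(im,None,fx=1.5625,fy=1.5625,interpolation=cv2.INTER_CUBIC)
def poly(p,P,col):
    q=(proj(c,pose(p,np.array(P)/1e3))*1.5625).round().astype(int); cv2.polylines(im,[q],True,col,1)
y=-4
poly(rw,[(28,y-90,52),(-28,y-90,52),(-28,y-82,52),(28,y-82,52)],(255,0,255))
cv2.imwrite('pics/w8.png',im)
im=camera('top')[:,:,::-1]
cv2.imwrite('pics/t8.png',cv2.resize(im[150:270,170:410],(800,400),interpolation=cv2.INTER_CUBIC))
E
```

```text
t: 9.28
tcp_pos: [0.4914, 0.0035, 0.0511]
tool_rot: [-2.413, -2.004, 0.007]
force: [-1.0, 0.5, -0.5]
grip_width: 0.849
t: 9.7
tcp_pos: [0.4947, 0.0032, 0.2175]
tool_rot: [2.414, 2.005, 0.005]
force: [0.8, -0.4, -0.9]
grip_width: 0.999
t: 10.12
tcp_pos: [0.4613, -0.1679, 0.2136]
tool_rot: [2.417, 2.006, -0.001]
force: [1.6, -0.1, 0.4]
grip_width: 1.003
[[-0.00070041 -0.09080228  0.21364515]] [ 1.57848045 -0.08510768  0.37220523]
```

View pics/w8.png

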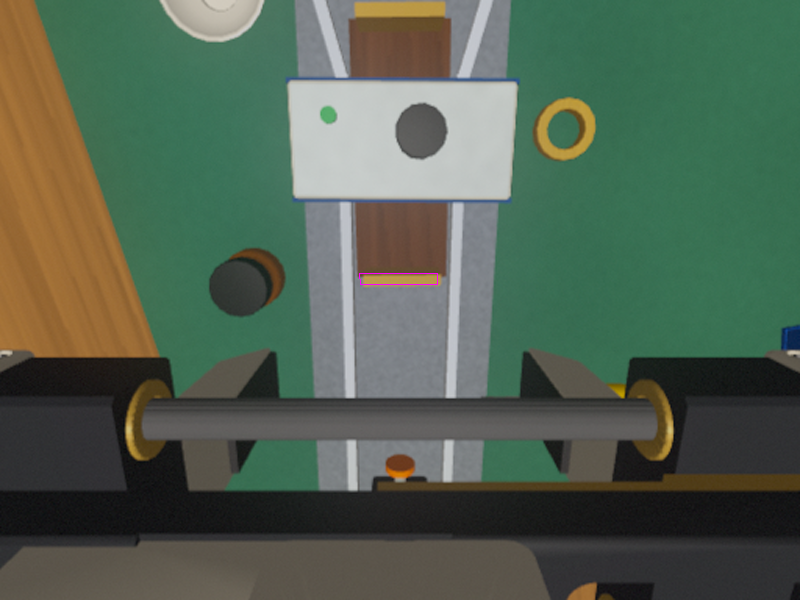

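View pics/t8.png

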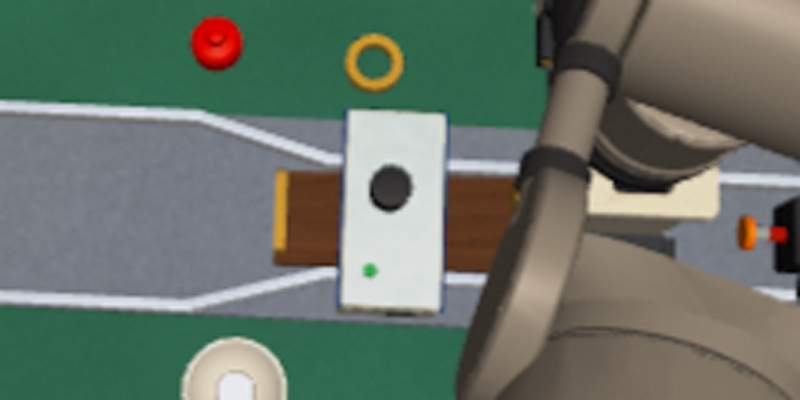

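Both views agree that the front bar lies where predicted, at (400,279) in the wrist picture, and that the loupe stands undisturbed. Descending on it.

```bash

python3 -m handwheel '[[[0,0.001,0.03,0,0,0,0],[0,0,0.035,0,0,0,0],[0,0,0.035,0,0,0,0],[0,0,0.03,0,0,0,0],[0,0,0.025,0,0,0,0]]]'
python3 -m handwheel '[[[0,0,0.016,0,0,0,0],[0,0,0.006,0,0,0,0],[0,0,0,0,0,0,0],[0,0,0,0,0,0,0],[0,0,0,0,0,0,0]]]'
python3 - <<'E'
from rig import *
from h import *
s=state(); rw=np.load('rw.npy')
R,d,t=plan(s,[*pose(rw,[0.0005,-.090,0])[0][:2],.034],rw[2]); print(d.round(4),t); print(inv(rw,s['tcp_pos']))
im=camera('wrist')[:,:,::-1]
cv2.imwrite(f'pics/w9.png',cv2.resize(im,(800,600),interpolation=cv2.INTER_CUBIC))
E
```

```text
t: 10.63
tcp_pos: [0.4623, -0.1647, 0.0565]
tool_rot: [-2.415, -2.006, 0.001]
force: [0.3, 0.0, -0.1]
grip_width: 1.002
t: 11.05
tcp_pos: [0.4639, -0.1663, 0.0379]
tool_rot: [2.415, 2.006, 0.001]
force: [0.3, -0.2, 0.2]
grip_width: 1.001
[-0.0012 -0.0011  0.0039] -0.003424816151884769
[[ 0.00156091 -0.08877785  0.03789214]]
```

View pics/w9.png

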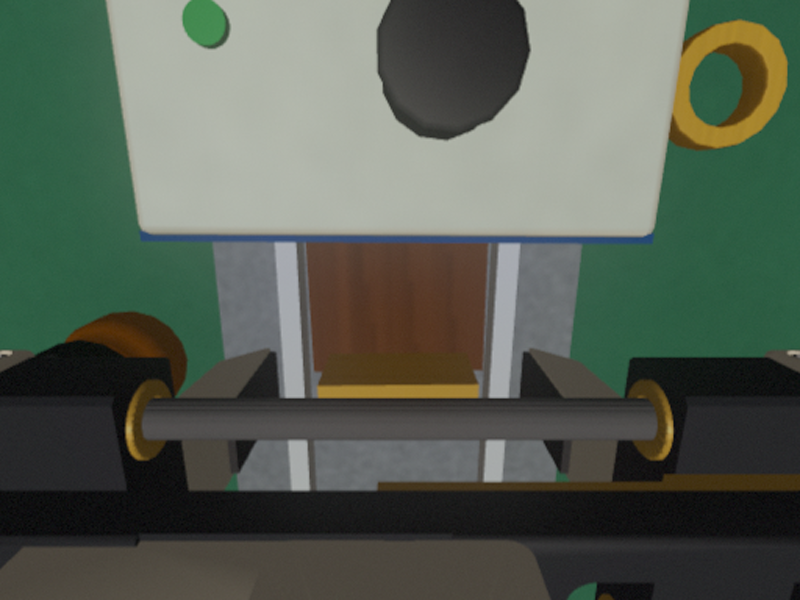

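```bash

python3 -m handwheel '[[[-0.001,-0.001,0.004,0,0,0,0],[0,0,0,0,0,0,0.2],[0,0,0,0,0,0,0.3],[0,0,0,0,0,0,0.5],[0,0,0,0,0,0,0.6]]]' 20
python3 -m handwheel '[[[0,0,0,0,0,0,0.6],[0,0,0,0,0,0,0.7],[0,0,0,0,0,0,0.8],[0,0,0,0,0,0,0.8],[0,0,0,0,0,0,0.8]]]' 20
python3 - <<'E'
from rig import *
from h import *
s=state(); rw=np.load('rw.npy')
print(inv(rw,s['tcp_pos']))
c=get_calibration('top')
print([(round(d['p'],2),d['box']) for d in recognise('top','plunger')])
im=camera('top')[:,:,::-1]
print([(round(d['p'],2),d['box']) for d in recognise('top','plunger')])
cv2.imwrite('pics/t9.png',cv2.resize(im[195:245,350:430],(800,500),interpolation=cv2.INTER_CUBIC))
E
```

```text
t: 11.52
tcp_pos: [0.462, -0.1671, 0.0329]
tool_rot: [2.417, 2.006, 0.0]
force: [0.7, -0.3, 0.6]
grip_width: 0.757
t: 11.93
tcp_pos: [0.4621, -0.1672, 0.0328]
tool_rot: [2.417, 2.006, 0.0]
force: [0.9, -0.2, -1.1]
grip_width: 0.609
[[-0.00010011 -0.08994105  0.03278982]]
[(0.65, [392.0, 212.7, 402.2, 222.3])]
[(0.58, [396.2, 214.9, 403.7, 222.7])]
```

View pics/t9.png

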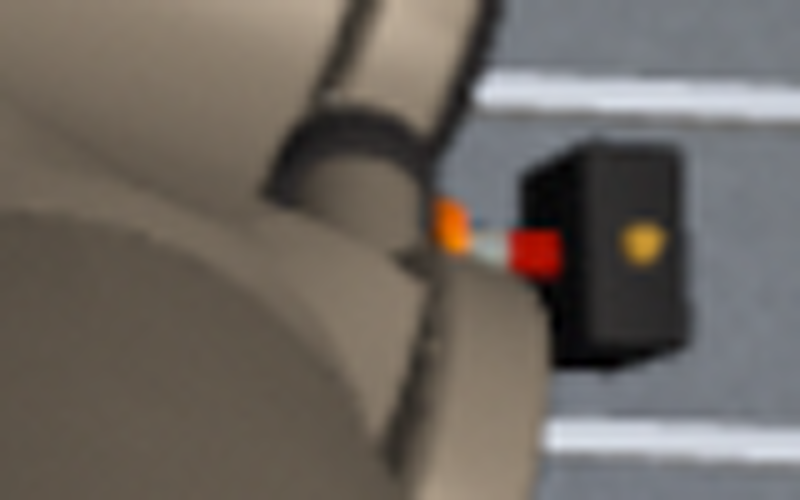

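```bash

python3 -m handwheel '[[[-0.004,0,0,0,0,0,0.8],[-0.008,0,0,0,0,0,0.8],[-0.009,0,0,0,0,0,0.8],[-0.009,0,0,0,0,0,0.8],[-0.009,0,0,0,0,0,0.8]]]'
python3 -m handwheel '[[[-0.009,0,0,0,0,0,0.8],[-0.009,0,0,0,0,0,0.8],[-0.009,0,0,0,0,0,0.8],[-0.009,0,0,0,0,0,0.8],[-0.009,0,0,0,0,0,0.8]]]'
python3 - <<'E'
from rig import *
from h import *
s=state(); rw=np.load('rw.npy')
print(inv(rw,s['tcp_pos']))
E
```

```text
t: 12.5
tcp_pos: [0.4544, -0.2045, 0.0328]
tool_rot: [-2.416, -2.006, -0.001]
force: [1.5, 6.2, 2.2]
grip_width: 0.606
t: 12.92
tcp_pos: [0.4461, -0.2486, 0.0328]
tool_rot: [-2.416, -2.005, -0.001]
force: [1.5, 6.7, 4.8]
grip_width: 0.608
[[-0.0008948  -0.17295816  0.03278278]]
```

```bash

python3 -m handwheel '[[[-0.008,0.0005,0,0,0,0,0.8],[-0.008,0,0,0,0,0,0.8],[-0.008,0,0,0,0,0,0.8],[-0.008,0,0,0,0,0,0.8],[-0.008,0,0,0,0,0,0.8]]]'
python3 -m handwheel '[[[-0.007,0,0,0,0,0,0.8],[-0.004,0,0,0,0,0,0.8],[0,0,0,0,0,0,0.8],[0,0,0,0,0,0,0.4],[0,0,0,0,0,0,0]]]'
python3 - <<'E'
from rig import *
from h import *
s=state(); rw=np.load('rw.npy')
print(inv(rw,s['tcp_pos']))
im=camera('wrist')[:,:,::-1]
cv2.imwrite('pics/w10.png',cv2.resize(im,(800,600),interpolation=cv2.INTER_CUBIC))
im=camera('scene')[:,:,::-1]
cv2.imwrite('pics/s10.png',cv2.resize(im[150:250,60:260],(800,400),interpolation=cv2.INTER_CUBIC))
E
```

```text
t: 13.33
tcp_pos: [0.4392, -0.2878, 0.0328]
tool_rot: [-2.415, -2.005, -0.002]
force: [1.2, 6.6, 4.7]
grip_width: 0.609
t: 13.75
tcp_pos: [0.4373, -0.2998, 0.0327]
tool_rot: [-2.417, -2.006, 0.001]
force: [1.4, -0.9, 0.4]
grip_width: 0.644
[[-1.08646070e-04 -2.24843112e-01  3.26695207e-02]]
```

View pics/s10.png

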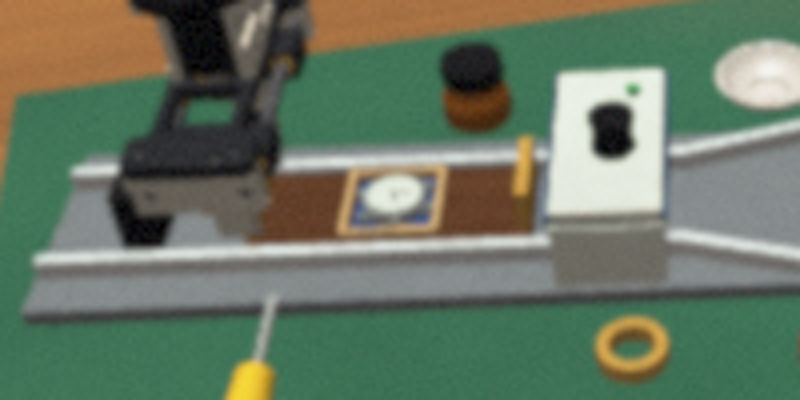

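View pics/w10.png

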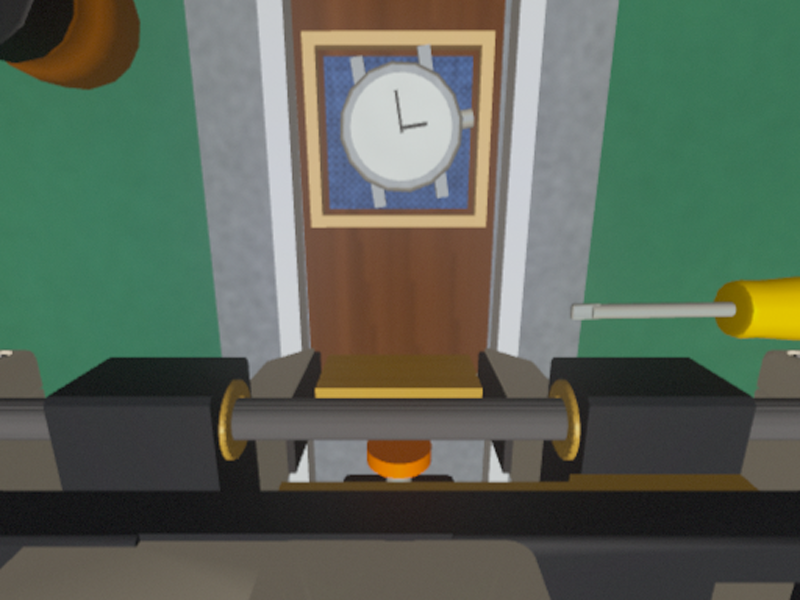

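The wrist view shows the sled in the rails with the watch in its pocket at (402,127) and the orange cap ahead of the front bar at (400,455). I'll open, rise straight up and measure the gap.

```bash

python3 -m handwheel '[[[0,0,0,0,0,0,0],[0,0,0,0,0,0,0],[0,0,-0.015,0,0,0,0],[0,0,-0.035,0,0,0,0],[0,0,-0.035,0,0,0,0]]]'
python3 -m handwheel '[[[0,0,-0.03,0,0,0,0],[0,0,-0.03,0,0,0,0],[0,0,0,0,0,0,0],[0,0,0,0,0,0,0],[0,0,0,0,0,0,0]]]'
cat > meas.py <<'E'
from rig import *
from h import *
import sys
rw=np.load('rw.npy')
s=state(); c=get_calibration('wrist'); im=camera('wrist'); print('tcp rw',inv(rw,s['tcp_pos']))
for n in ['front','watch']: print(n,[(round(d['p'],2),[round(x,1) for x in d['position']]) for d in landmark_of('wrist',n)][:3])
print([(round(d['p'],2),[round(x,1) for x in d['box']]) for d in recognise('wrist','plunger')])
x0,x1,y0,y1=map(int,sys.argv[2:6])
k=800//(x1-x0)
cv2.imwrite(sys.argv[1],cv2.resize(im[y0:y1,x0:x1,::-1],None,fx=k,fy=k,interpolation=cv2.INTER_CUBIC)); print('k',k)
E
python3 meas.py pics/w11.png 180 340 120 240
```

```text
t: 14.27
tcp_pos: [0.4367, -0.2991, 0.1175]
tool_rot: [-2.415, -2.004, 0.001]
force: [1.2, -0.3, -0.3]
grip_width: 0.995
t: 14.68
tcp_pos: [0.4371, -0.2995, 0.1771]
tool_rot: [-2.417, -2.006, 0.0]
force: [-0.4, -1.2, -1.7]
grip_width: 1.002
tcp rw [[-0.0003211  -0.22454658  0.17706507]]
front [(0.71, [252.8, 189.7])]
watch [(0.81, [255.2, 96.4]), (0.57, [255.5, 190.5])]
[(0.61, [243.6, 205.4, 268.3, 237.0])]
k 5
```

View pics/w11.png

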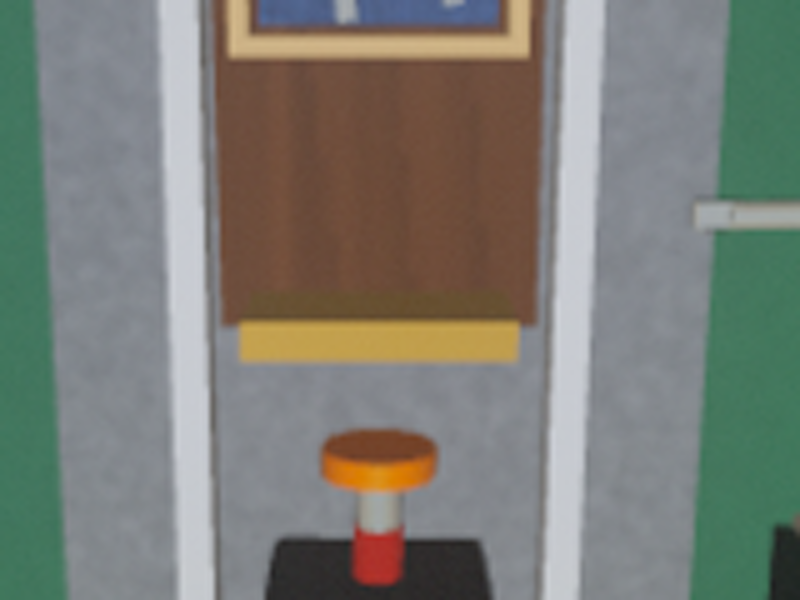

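The gap is clear in this view. The bar's front top edge is at crop row 362, and the cap's face spans rows 429 (lower edge) to 466 (upper edge). Converting to runway coordinates.

```bash
python3 - <<'E'
from rig import *
from h import *
rw=np.load('rw.npy');c=get_calibration('wrist')
g=lambda u,v,z:inv(rw,[ray(c,(180+(u+.5)/5-.5,120+(v+.5)/5-.5),z)])[0].round(4)
print('bar',g(240,362,.052),g(519,362,.052),'cap face top',g(380,466,.0495),'bot',g(380,429,.0245),'cap sides',g(322,450,.037),g(437,450,.037))
print('block front top',g(380,540,.0495))
E
```

```text
bar [-0.0276 -0.2294  0.052 ] [ 0.0286 -0.2294  0.052 ] cap face top [ 0.0006 -0.2524  0.0495] bot [ 0.0006 -0.2523  0.0245] cap sides [-0.0119 -0.2531  0.037 ] [ 0.0129 -0.2531  0.037 ]
block front top [ 0.0006 -0.2689  0.0495]
```

Both estimates of the cap face agree: gap 23 mm, so about 34.5 mm of travel to press it half-way. I'll go back down on the front bar.

```bash

python3 -m handwheel '[[[-0.001,0.0005,0.03,0,0,0,0],[0,0,0.035,0,0,0,0],[0,0,0.035,0,0,0,0],[0,0,0.025,0,0,0,0],[0,0,0.015,0,0,0,0]]]'
python3 -m handwheel '[[[0,0,0.004,0,0,0,0],[0,0,0,0,0,0,0],[0,0,0,0,0,0,0],[0,0,0,0,0,0,0.2],[0,0,0,0,0,0,0.4]]]' 20
python3 -m handwheel '[[[0,0,0,0,0,0,0.5],[0,0,0,0,0,0,0.6],[0,0,0,0,0,0,0.8],[0,0,0,0,0,0,0.8],[0,0,0,0,0,0,0.8]]]' 20
python3 - <<'E'
from rig import *
from h import *
s=state(); print(inv(np.load('rw.npy'),s['tcp_pos']))
E
```

```text
t: 15.3
tcp_pos: [0.436, -0.2993, 0.0339]
tool_rot: [-2.413, -2.003, 0.001]
force: [-0.7, 0.6, -0.5]
grip_width: 1.001
t: 15.72
tcp_pos: [0.4385, -0.3015, 0.035]
tool_rot: [2.416, 2.005, 0.0]
force: [0.4, 0.5, -0.5]
grip_width: 0.902
t: 16.13
tcp_pos: [0.4377, -0.3009, 0.034]
tool_rot: [2.417, 2.007, -0.0]
force: [-0.5, -0.2, 3.1]
grip_width: 0.607
[[ 0.00049955 -0.22590014  0.03396103]]
```

```bash

python3 -m handwheel '[[[-0.003,0,0,0,0,0,0.8],[-0.005,0,0,0,0,0,0.8],[-0.005,0,0,0,0,0,0.8],[-0.005,0,0,0,0,0,0.8],[-0.002,0,0,0,0,0,0.8]]]'
python3 - <<'E'
from rig import *
from h import *
s=state(); print(inv(np.load('rw.npy'),s['tcp_pos']))
im=camera('wrist')[:,:,::-1]
cv2.imwrite('pics/w12.png',cv2.resize(im[200:,120:390],None,fx=2.9,fy=2.9,interpolation=cv2.INTER_CUBIC))
E
```

```text
t: 16.55
tcp_pos: [0.4342, -0.3195, 0.0339]
tool_rot: [-2.417, -2.005, -0.002]
force: [1.5, 8.1, 6.8]
grip_width: 0.607
[[ 0.0005143  -0.24481849  0.03393411]]
```

View pics/w12.png

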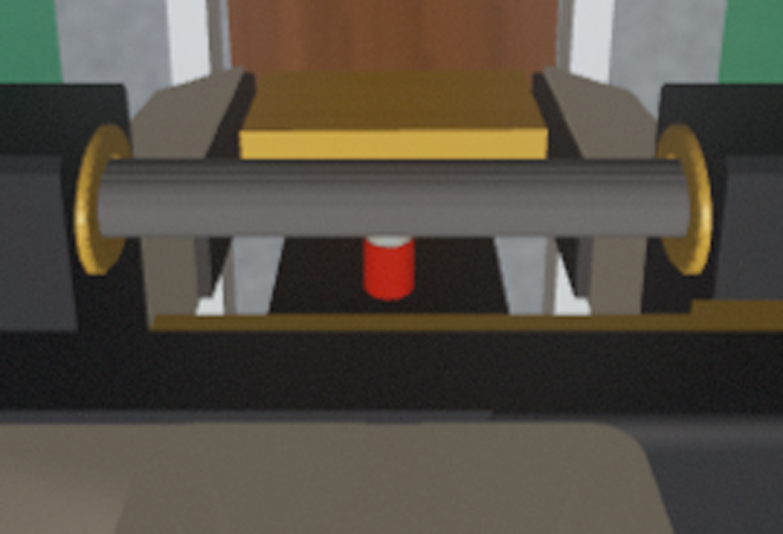

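```bash

python3 -m handwheel '[[[-0.003,0,0,0,0,0,0.8],[-0.004,0,0,0,0,0,0.8],[-0.004,0,0,0,0,0,0.8],[-0.003,0,0,0,0,0,0.8],[0,0,0,0,0,0,0.8]]]'
python3 - <<'E'
from rig import *
from h import *
s=state(); print(inv(np.load('rw.npy'),s['tcp_pos']))
E
```

```text
t: 17.02
tcp_pos: [0.4316, -0.333, 0.034]
tool_rot: [-2.416, -2.004, -0.002]
force: [-0.2, 6.2, 5.8]
grip_width: 0.606
[[ 0.00039932 -0.25849878  0.0339551 ]]
```

```bash

python3 -m handwheel '[[[-0.0015,0,0,0,0,0,0.8],[0,0,0,0,0,0,0.8],[0,0,0,0,0,0,0.5],[0,0,0,0,0,0,0.2],[0,0,0,0,0,0,0]]]'
python3 -m handwheel '[[[0,0,0,0,0,0,0],[0,0,0,0,0,0,0],[0,0,0,0,0,0,0],[0,0,-0.015,0,0,0,0],[0,0,-0.035,0,0,0,0]]]'
python3 -m handwheel '[[[0,0,-0.035,0,0,0,0],[0,0,-0.03,0,0,0,0],[0,0,-0.03,0,0,0,0],[0,0,0,0,0,0,0],[0,0,0,0,0,0,0]]]'
python3 meas.py pics/w13.png 180 340 120 240
python3 -c "
from rig import *; import cv2
cv2.imwrite('pics/s13.png',cv2.resize(camera('scene')[130:260,50:350,::-1],(800,347),interpolation=cv2.INTER_CUBIC))"
```

```text
t: 17.43
tcp_pos: [0.4314, -0.3359, 0.0338]
tool_rot: [2.417, 2.006, -0.0]
force: [0.5, 0.4, 0.6]
grip_width: 0.704
t: 17.85
tcp_pos: [0.4291, -0.3338, 0.0804]
tool_rot: [-2.411, -2.0, 0.001]
force: [-0.2, 0.3, -0.8]
grip_width: 0.996
t: 18.27
tcp_pos: [0.4319, -0.3365, 0.1805]
tool_rot: [2.414, 2.004, 0.0]
force: [-1.0, 0.8, -0.3]
grip_width: 1.002
tcp rw [[ 0.00132331 -0.26195416  0.18045017]]
front [(0.59, [253.9, 185.8])]
watch [(0.95, [254.2, 90.9])]
[(0.59, [218.1, 0.6, 289.6, 190.2]), (0.53, [240.4, 186.5, 265.3, 203.1])]
k 5
```

View pics/w13.png

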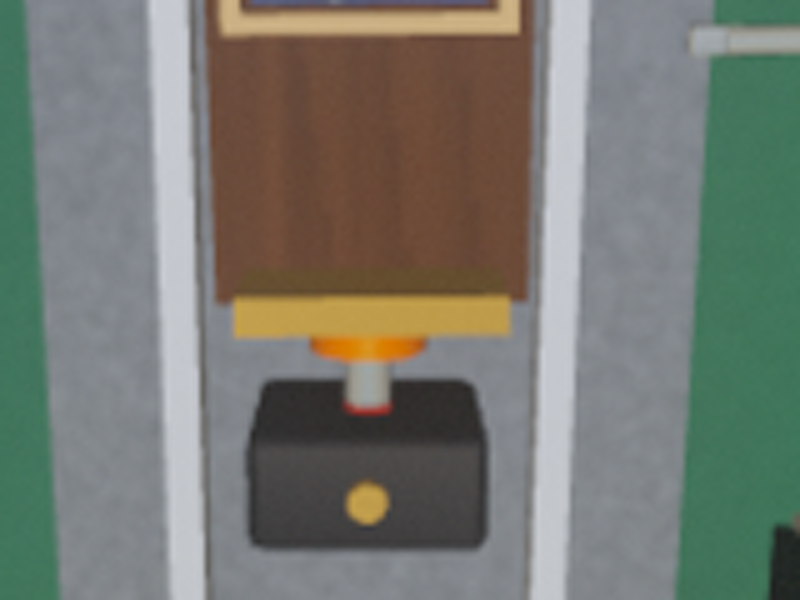

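View pics/s13.png

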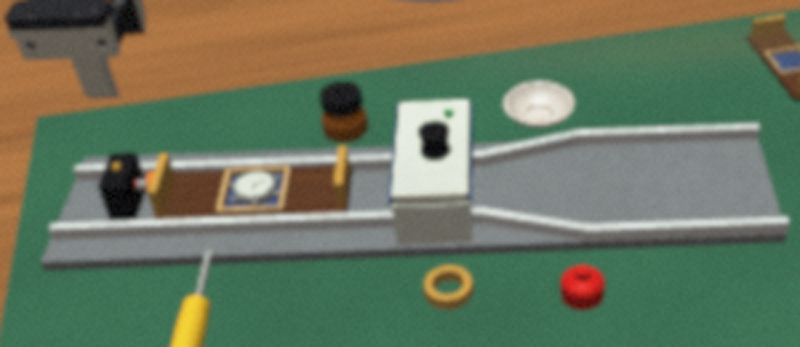

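```bash
python3 - <<'E'
from rig import *
from h import *
rw=np.load('rw.npy');c=get_calibration('wrist')
g=lambda u,v,z:inv(rw,[ray(c,(180+(u+.5)/5-.5,120+(v+.5)/5-.5),z)])[0].round(4)
print('bar',g(233,338,.052),g(510,338,.052),'cap back top',g(368,359,.0495))
w=ray(c,(254.2,90.9),.022); print('watch',inv(rw,[w]))
E
```

```text
bar [-0.0286 -0.261   0.052 ] [ 0.0272 -0.261   0.052 ] cap back top [-0.0014 -0.2661  0.0495]
watch [[-0.00042248 -0.16723092  0.022     ]]
```

The two estimates of the press differ: 8.6 mm by vision, 11 mm by tool travel. The arm may still have been settling, so I'll remeasure at rest.

```bash
python3 -m handwheel '[[[0,0,0,0,0,0,0],[0,0,0,0,0,0,0],[0,0,0,0,0,0,0],[0,0,0,0,0,0,0],[0,0,0,0,0,0,0]]]'; python3 meas.py pics/w14.png 205 305 170 240
python3 meas.py pics/w15.png 156 356 30 180
```

```text
t: 18.93
tcp_pos: [0.4313, -0.3357, 0.1786]
tool_rot: [-2.417, -2.006, 0.0]
force: [-0.3, 0.1, 0.4]
grip_width: 1.003
tcp rw [[ 0.00060325 -0.26128997  0.17863217]]
front [(0.78, [255.6, 183.6])]
watch [(0.94, [259.1, 90.6])]
[(0.71, [242.8, 188.2, 265.1, 205.4]), (0.33, [233.6, 66.6, 281.5, 122.1])]
k 8
tcp rw [[ 0.00060983 -0.26132544  0.17874603]]
front [(0.81, [254.2, 184.5])]
watch [(0.89, [256.5, 93.2])]
[(0.75, [240.5, 187.9, 264.2, 206.6]), (0.18, [180.3, 1.4, 334.8, 253.6])]
k 4
```

View pics/w14.png

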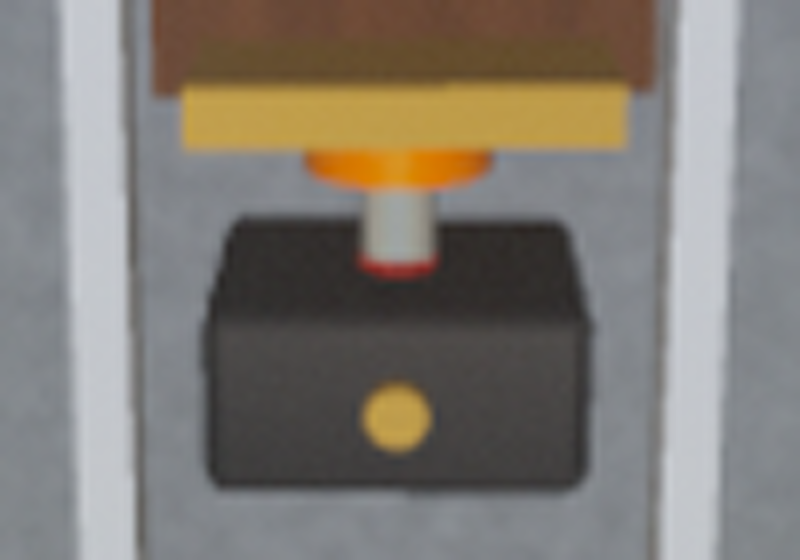

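View pics/w15.png

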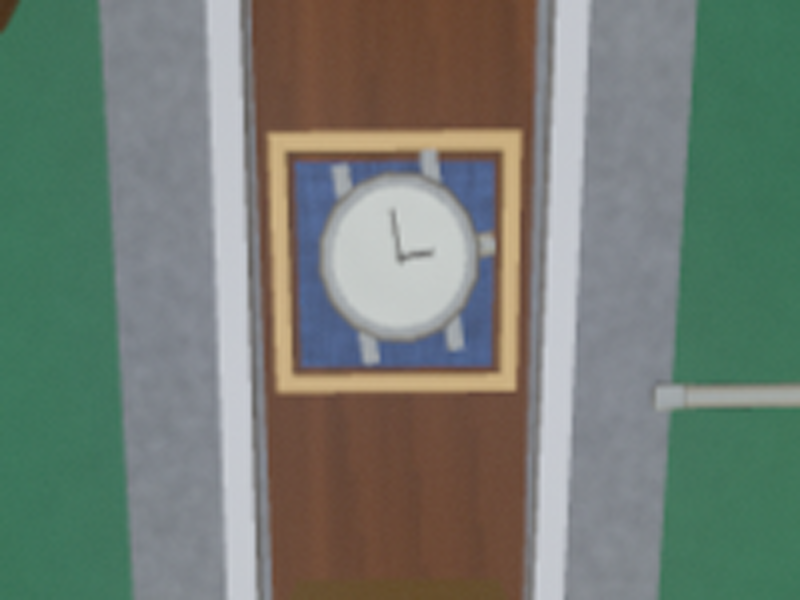

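```bash
python3 - <<'E'
from rig import *
from h import *
rw=np.load('rw.npy');c=get_calibration('wrist')
g=lambda u,v,z:inv(rw,[ray(c,(205+(u+.5)/8-.5,170+(v+.5)/8-.5),z)])[0].round(4)
print('bar',g(182,150,.052),g(627,150,.052),'cap back',g(398,187,.0495),'red/grey boundary',g(398,263,.041),'red end',g(398,276,.041),'tip',g(182,150,.052))
# w11: tcp at (-.0003,-.2245,.1771); same camera offset -> reproduce by shifting camera
s=state()
p0=np.array([.4371,-.2995,.1771]); d=p0-s['tcp_pos']; c2=dict(c); c2['t']=np.array(c['t'])-np.array(c['R'])@d
g2=lambda u,v,z:inv(rw,[ray(c2,(180+(u+.5)/5-.5,120+(v+.5)/5-.5),z)])[0].round(4)
print('w11 bar',g2(380,362,.052),'cap face',g2(380,466,.0495),'cap back',g2(380,490,.0495),'red/grey',g2(380,528,.041),'red end',g2(380,583,.041))
E
```

```text
bar [-0.0267 -0.2631  0.052 ] [ 0.0297 -0.2632  0.052 ] cap back [ 0.0006 -0.2687  0.0495] red/grey boundary [ 0.0006 -0.2815  0.041 ] red end [ 0.0006 -0.2834  0.041 ] tip [-0.0267 -0.2631  0.052 ]
w11 bar [ 0.001  -0.2298  0.052 ] cap face [ 0.001  -0.2529  0.0495] cap back [ 0.001  -0.2583  0.0495] red/grey [ 0.001  -0.2701  0.041 ] red end [ 0.001 -0.283  0.041]
```

At rest everything agrees. The bar shows 10.2 mm pressed, the cap's back 10.4 mm, the red collar 11 mm and the tool travel 11 mm. The watch lies in its pocket at (400,257) in the close-up. Handing in.

```bash
python3 -c "
from rig import *
print(hand_in(), state()['t'])"
```

```text
the job is handed in; nothing more can be done
the job is handed in; nothing more can be done
```

The sled is through the tunnel from the flared side and parked holding the plunger about 10–11 mm in, roughly half of its 23 mm travel. I handed in shortly after 19 s of the 64 s allowed; no verdict is reported.

I gripped the rear bar, squared and centred the sled, and slid it in until the front came well out. Then I released it, went over the tunnel clear of the loupe, and pulled the sled by its front bar the rest of the way.

**Last checks:**
- **Plunger:** four estimates taken at rest gave 10.2 to 11.1 mm. An earlier picture read 8.6 mm and disagreed with the tool travel; the arm was still settling when it was taken, so I measured again.
- **Sled:** it lies about 1–2 mm off the runway's centre line by picture, between the rails and wholly out of the tunnel. I judged from pictures that it lay flat.
- **Watch:** it is flat in its pocket, close to the sled's centre.
- **Forces:** wrist forces stayed below about 11 N in the readings I took.
- **Loose things:** none looked moved in the last pictures, judged by eye rather than measured. The gripper was open, above the sled and touching nothing.

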